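# Bed the glass ball stoppers in the cork cups

### The arm

A 6-joint arm with a two-finger parallel gripper is mounted at the origin on the work surface. World frame = base frame: x ahead of the robot, y to its left, z up, the work surface at z = 0. Lengths are in mm, angles in rad, forces in N, time in s.
With the tool pointing down it reaches from about 275 to 750 mm from the base axis. Payload 10.2 kg.
Tool frame: the origin (TCP) lies at the very end of the fingers, on their centre line; the grasp point (between the pads) lies 19 mm behind it (ctrl.grip_depth is the distance from the TCP to the grasp point, in mm); z points along the fingers, x is the direction in which the jaws open and shut, and the axes are right-handed (so a half turn about z gives the same grasp; the last joint's range is limited). The gripper opens to 85 mm and grips with 20 to 120 N. Pads are 22 mm wide; open, the fingers measure 114 mm over their backs; the gripper's body (76 mm by 85 mm) begins 54 mm behind the grasp point. The pads swing forward as they close: fully open they stand 13 mm farther back than shut.
Start: joints at [1.057, 0.313, 1.498, -0, 1.331, -0.223], TCP at [150.54, 502.96, 231.294] pointing down, gripper open.
Joint ranges: [-2.94, 2.94], [-0.97, 2.17], [0.19, 2.56], [-1.23, 4.37], [0.02, 3.11], [-2.88, 2.88]. Speed limits (rad/s): [2.39, 2.39, 3.01, 3.14, 3.14, 3.14].

### API

Orientations are given as a unit quaternion [w, x, y, z].
In Python, from rig import ctrl gives the robot as it stands.
- The arm moves only by the tool play_rows, never from a script. Its argument "motion" is a list of rows, each a list of 2 entries, a list of its own where there are three numbers: the shift along the tool's x, y, z in mm, then the turn, a rotation vector about the tool's x, y, z in degrees. A call has 1 to 20 rows; each row shifts and turns the commanded pose from where the row before left it, along the tool's axes as they then stand; what a row does not reach is not made up. A row lasts 1/12 s, in which the tool goes at most 41.7 mm and 7.16 degrees, less where a joint would pass 70% of its speed; a pose out of reach is approached as far as the arm can. A call with a gripper value outside its range is refused whole. "fingers" is the finger opening in mm, from 0 to 85.4, set as the call begins (left out, the last holds). The fingers move at their own pace and stop on an object; "squeeze" is the grip in N (left out, the last holds). Time passes only in rows, so rows that do not move let the fingers close. It gives the time, the measured TCP pose, the force and the opening at its end, in the units of the state.
- ctrl.sense(): the state, without advancing time (a new reading comes with each control period).
- ctrl.capture(name): name is "scene" or "top"; returns the picture (420x560x3 uint8, red, green, blue); there is no depth.
- ctrl.get_calibration(name): a dict with "K" (3x3 intrinsics, pixels), "R" (3x3) and "t" (3): a world point X has camera coordinates R X + t. Camera axes: x right, y down, z forward; pixel columns grow to the right and rows downward; lengths in mm; the calibration is good to about 2 mm. A picture is of the moment at which its call begins. get_calibration takes no time and is no camera call.
- ctrl.finish_job(): hands the job in, once; it reports no verdict.
Trained networks look in the newest picture that a camera, given by its name, has taken for a name from the list of things; names that differ only in an ending like _2 or _b are one class to them, and where a whole thing is asked for, a point or a joint stands for the part that bears it (a point fixed in the world has none). Each returns a list of dicts, best first, with "p" (0 to 1); they miss things now and then, are a little off and sometimes report something else, mostly with a low value. They report only what shows in the picture. A call takes as long as a camera call. They do not tell look-alikes from the thing itself.
- ctrl.spot_in(camera, name): "position" ([column, row] as shares, 0 to 1, of the picture: columns of its width, rows of its height, amid what is visible of it).
The state is a dict: "time_s": time; "joints": joint angles; "dq": joint speeds; "tau": joint torques, N m; "eef_pos": TCP position; "ee_rot": TCP orientation; "force": force on the tool from outside, world axes, zero at the start; "wrist_torque": the same for the moment, N m; "grip_width": opening from 0.0 (shut) to 1.0 (fully open).
Only numpy, scipy, OpenCV 4.12 (cv2) and the standard library are available. Lean on these libraries where they do the work, as an engineer would, in place of code of your own. Each camera call takes 0.05 s, during which the arm holds its last target. There are 200 camera calls.

### The job

Take the two glass ball stoppers off the carafes and bed them in the cork cups of the tray in the drawer, the large ball in the wide cup and the small ball in the narrow one. The balls are fragile: carry each one right down until you feel its cup give a little, let go there, and never drop a ball or press it hard into its cup. Leave the carafes standing and the other things where they are.

Things in the scene. Friction and masses are not known exactly. Their poses are not given: they have to be found in the camera images.
- ball_large_center (a point): Centre of the large ball stopper: a smooth clear-glass ball, 50 mm diameter, about 140 g (may differ by a third), starting loose on the mouth of the tall carafe, centre 20.7 mm above the mouth. Its axes mean nothing.
- ball_small_center (a point): Centre of the small ball stopper: a smooth clear-glass ball, 40 mm diameter, about 80 g (may differ by a third), starting loose on the mouth of the squat carafe, centre 14.3 mm above the mouth. Its axes mean nothing.
- ball_large: The large ball stopper itself; its origin is a point on its surface (underneath at the start) that turns with it: use its centre.
- ball_small: The small ball stopper itself; its origin is a point on its surface (underneath at the start) that turns with it: use its centre.
- pocket_wide (a point): On the wide cork cup's axis, on the tray's top face. The cup, a round dimple 36 mm inside, 44 mm outside, stands on a hand-set post: its rim is anywhere from 29 to 67 mm above this point (not told, differs per cup). It is sprung: gives about 0.7 N per mm for 5 mm, then is hard. The seated large ball's centre is 17 mm above the rim; its weight sinks the cup up to 3 mm.
- pocket_narrow (a point): On the narrow cork cup's axis, on the tray's top face. The cup, a round dimple 26 mm inside, 34 mm outside, stands on a hand-set post: its rim is anywhere from 29 to 67 mm above this point (not told, differs per cup). It is sprung: gives about 0.7 N per mm for 5 mm, then is hard. The seated small ball's centre is 15 mm above the rim; its weight sinks the cup up to 3 mm.
- tray: Dark wood tray board, 110 x 230 x 12 mm, fixed in the drawer, with the two cork cups on brass posts 120 mm apart along its y (wide at +y, narrow at -y). Origin under its centre, z up.
- drawer: Shallow mango-wood drawer, fixed, lying open on the sideboard top: 250 x 310 mm, walls 45 mm high and 8 mm thick, front board (52 mm high) at its -x side. Origin under its centre, z up.
- carafe_tall: Clear glass carafe, loose, 600 g, 190 mm high, foot 90 mm wide, neck 34 mm wide over its top 30 mm. Origin under its centre, z up.
- carafe_squat: Clear glass carafe, loose, 600 g, 150 mm high, foot 100 mm wide, neck 34 mm wide over its top 30 mm. Origin under its centre, z up.
- jigger: Steel jigger, 62 mm high, 40 mm wide, standing in the front part of the drawer. Leave alone. Origin under its centre.
- corkscrew: Folded corkscrew, 115 x 22 x 16 mm, lying in the front part of the drawer, long along its y. Leave alone. Origin under its centre.
- rum_bottle: Empty amber rum bottle, 275 mm high, 74 mm wide, standing to the right of the drawer. Leave alone. Origin under its centre.
- tumbler: Ribbed glass tumbler, 90 mm high, 70 mm wide, standing to the left of the carafes. Leave alone. Origin under its centre.
Things that resemble listed ones, but are neither listed nor needed, are in the scene too. Leave any blue or green look-alike of the ball_large alone.

How it is judged:
By the outcome, as a careful person would: the job done as asked, in the order asked, and still so for the second after the job is handed in, with the robot touching nothing.
It also fails if it takes over 72 s, if anything falls off the work surface, if the arm or the gripper's body presses on something with over 40 N, if the wrist force passes 120 N, or if a joint passes its speed limit or range.

## Working session

There is one attempt and no reset: what is moved stays moved. The work goes in short steps, Python scripts to look and compute and a tool call to move; the robot and the scene stay as the last step left them, time stands still between calls to the robot, and variables do not carry over. Pictures are saved under pics/ and viewed, about 8 in all and at most 12, crops included, and the job is handed in when it is done.

Besides the shell and the picture viewer there is one more tool, called as a command line: name --argument value ..., lists and objects as JSON in quotes. play_rows: Moves the arm, as the interface text tells. Its arguments: {"type":"object","properties":{"motion":{"type":"array"},"fingers":{"type":"number"},"squeeze":{"type":"number"}},"required":["motion"]}

```bash
ls; mkdir -p pics; cat > h.py <<'E'
import numpy as np, cv2
from rig import ctrl
def snap(c,n):
    im=ctrl.capture(c); cv2.imwrite(f'pics/{n}.png',im[:,:,::-1]); return im
def ray(c,u,v):
    k=ctrl.get_calibration(c);K,R,t=[np.array(k[s],float) for s in 'KRt']
    return -R.T@t, R.T@np.linalg.inv(K)@np.array([u,v,1.])
def at_z(c,u,v,z):
    o,d=ray(c,u,v); return o+d*(z-o[2])/d[2]
def proj(c,X):
    k=ctrl.get_calibration(c);K,R,t=[np.array(k[s],float) for s in 'KRt']
    p=K@(R@np.array(X,float)+t); return p[:2]/p[2]
def tri(a,b):
    (o1,d1),(o2,d2)=a,b; s=np.linalg.lstsq(np.c_[d1,-d2],o2-o1,rcond=None)[0]
    p,q=o1+s[0]*d1,o2+s[1]*d2; return (p+q)/2,np.linalg.norm(p-q)
E
python3 - <<'E'
from h import *
a=snap('scene','s0');b=snap('top','t0')
for c in('scene','top'):
    print(c,ray(c,280,210))
    for n in['ball_large_center','ball_small_center','ball_large','ball_small','pocket_wide','pocket_narrow','carafe_tall','carafe_squat','drawer','tray','jigger','rum_bottle','tumbler']:
        try:print(n,[(round(d['p'],2),round(d['position'][0]*560),round(d['position'][1]*420)) for d in ctrl.spot_in(c,n)])
        except Exception as e: print(n,e)
print(ctrl.sense())
cv2.imwrite('pics/both.png',np.hstack([cv2.resize(x[:,:,::-1],(400,300)) for x in(a,b)]))
E
```

```text
pics
scene (array([1428.96297061,  424.48774795,  988.40840616]), array([-0.65922043, -0.36400454, -0.65801885]))
ball_large_center [(0.8, 376, 244), (0.66, 395, 331), (0.59, 380, 264), (0.51, 330, 269)]
ball_small_center []
ball_large [(0.72, 396, 325), (0.67, 373, 242), (0.64, 383, 262), (0.51, 352, 202), (0.49, 329, 266), (0.4, 255, 217)]
ball_small []
pocket_wide [(0.59, 241, 230)]
pocket_narrow [(0.94, 242, 230), (0.32, 255, 218)]
carafe_tall [(0.78, 367, 286), (0.36, 257, 202)]
carafe_squat [(0.89, 351, 233)]
drawer [(0.9, 253, 216)]
tray [(0.62, 245, 229)]
jigger [(0.72, 278, 211)]
rum_bottle [(0.72, 195, 148), (0.64, 257, 204)]
tumbler [(0.64, 434, 265), (0.63, 356, 201)]
top (array([ 407.99018829,  -32.63818734, 1215.79419552]), array([ 1.33441055e-01,  8.57031819e-04, -9.91220341e-01]))
ball_large_center [(0.64, 181, 224), (0.6, 225, 195), (0.55, 168, 169), (0.52, 143, 161)]
ball_small_center [(0.54, 212, 248)]
ball_large [(0.75, 164, 167), (0.64, 178, 224), (0.61, 221, 194), (0.61, 146, 158)]
ball_small [(0.6, 209, 244)]
pocket_wide [(0.59, 328, 198)]
pocket_narrow [(0.83,
[... 199 characters left out ...]
]
tumbler [(0.6, 126, 239)]
{'time_s': 1.4, 'joints': array([ 1.05658147e+00,  3.12923461e-01,  1.49773666e+00, -3.90285813e-05,
        1.33100765e+00, -2.23384653e-01]), 'dq': array([ 0.00158547, -0.00078102, -0.00087842,  0.00057896, -0.00085117,
       -0.00231437]), 'tau': array([-1.21856261e-03, -4.12179673e+01, -2.59886134e+01, -2.91696533e-04,
        5.94537560e-04, -1.81273919e-05]), 'eef_pos': array([150.55023538, 502.93905439, 231.26834961]), 'ee_rot': array([ 3.25324994e-05,  8.02103104e-01,  5.97185573e-01, -2.66753556e-05]), 'force': array([-0.34431985,  0.31790835, -0.62636983]), 'wrist_torque': array([-0.01280207, -0.00494607,  0.00514852]), 'grip_width': 1.0007056390750375}
```

View pics/s0.png

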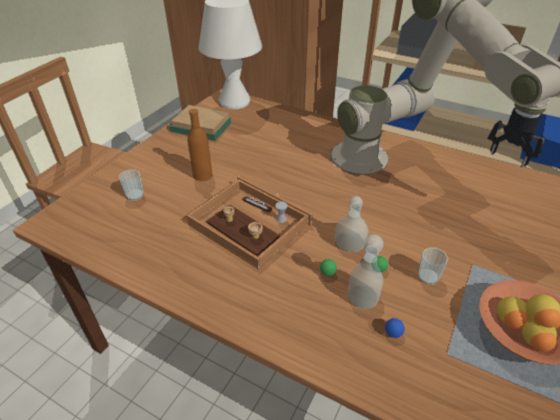

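View pics/t0.png

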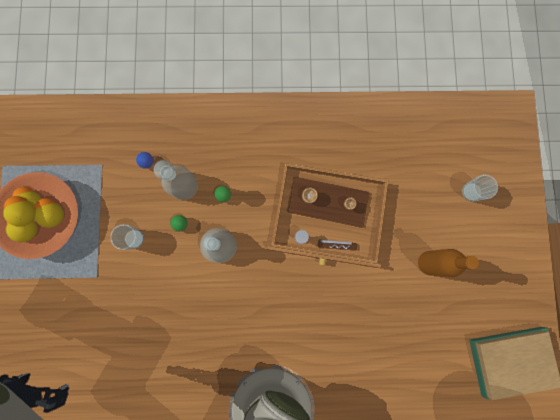

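Scene image: the large ball on the tall carafe is at (374,243) and the small ball on the squat carafe at (356,202). The blue ball (395,327) and green balls (329,268) and (380,264) lie on the table, so they are look-alikes. The clear balls on the carafe mouths fit the description. Cups: wide (256,230), narrow (229,213). In the top image the same four are at (166,168), (211,244), (310,195) and (350,203). I'll confirm this in enlarged crops.

```bash
python3 - <<'E'
from h import *
s=cv2.imread('pics/s0.png');t=cv2.imread('pics/t0.png')
def crop(im,x,y,w,h,k): return cv2.resize(im[y:y+h,x:x+w],None,fx=k,fy=k,interpolation=cv2.INTER_CUBIC)
# each 80x60 -> x5 (400x300)
A=np.vstack([np.hstack([crop(s,325,190,80,60,5),crop(s,205,190,80,60,5)]),np.hstack([crop(t,145,150,80,60,5) ,crop(t,290,170,80,60,5)])])
cv2.imwrite('pics/c1.png',A)
cv2.imwrite('pics/c2.png',np.hstack([crop(t,185,215,50,50,8),crop(s,345,225,50,50,8)]))
E
```

```text
(no output)
```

View pics/c1.png

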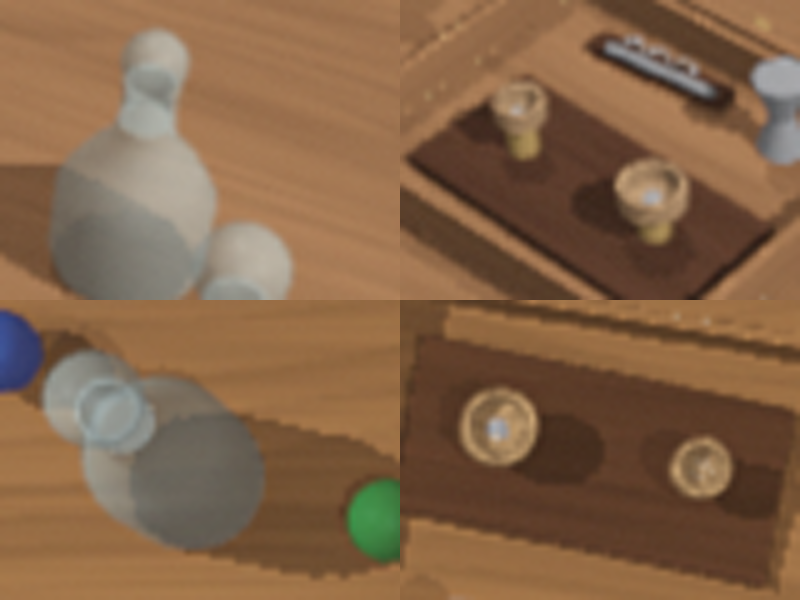

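View pics/c2.png

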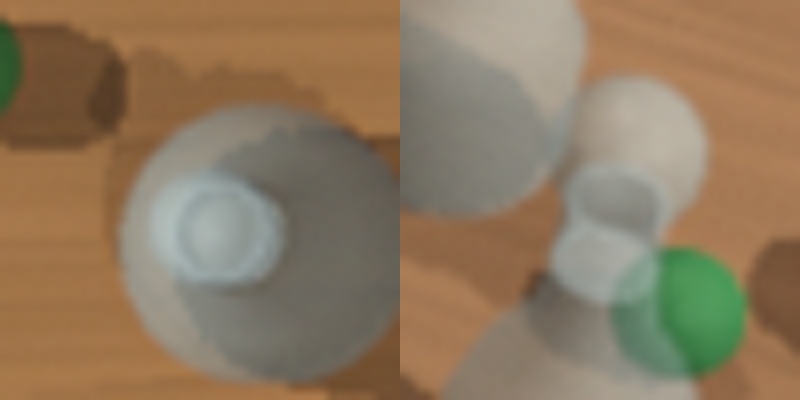

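```bash
python3 - <<'E'
from h import *
P=dict(large=((374,242.9),(162.5,168.9),210.7),small=((355.8,202),(210.1,243),164.3),wide=((254.7,226.3),(309.3,194.9),60),narrow=((228.3,209.7),(349.7,203.1),60))
for n,(s,t,z) in P.items():
    X,e=tri(ray('scene',*s),ray('top',*t)); print(n,X.round(1),round(e,1),'top@z',at_z('top',*t,z)[:2].round(1),'scene@z',at_z('scene',*s,z)[:2].round(1), 'px/mm', np.linalg.norm(proj('top',X)-proj('top',X+[0,10,0]))/10)
# bases of carafe (green etc. obstacles)
for n,t,z in[('green1',(222,194),22),('green2',(179,223),22),('blue',(145,160),22),('tumbler',(126,237),0),('jig',(302,237),62)]:
    print(n,at_z('top',*t,z).round(0))
E
```

```text
large [650.9 262.7 215.7] 0.5 top@z [652.2 264. ] scene@z [645.7 261.9] px/mm 0.39946227873920803
small [466.  149.1 166.8] 1.5 top@z [465.9 150.2] scene@z [463.5 147.6] px/mm 0.38876220335855555
wide [ 606.7 -118.1   62.7] 2.5 top@z [ 606.6 -117.2] scene@z [ 604.7 -120.9] px/mm 0.34529990334219923
narrow [ 581.1 -234.3   62.7] 2.2 top@z [ 581.  -233.7] scene@z [ 579.  -237.3] px/mm 0.3451241759658454
green1 [619. 141.  22.]
green2 [534. 267.  22.]
blue [726. 373.  22.]
tumbler [497. 429.   0.]
jig [485. -93.  62.]
```

play_rows --motion '[[[-2.4,15,-10],[0,0,0]],[[-3.2,20,-10],[0,0,0]],[[-4.7,30,-10],[0,0,0]],[[-4.7,30,-10],[0,0,0]],[[-4.7,30,0],[0,0,0]],[[-4.7,30,0],[0,0,0]],[[-4.7,30,0],[0,0,0]],[[-4.7,30,0],[0,0,0]],[[-4.7,30,0],[0,0,0]],[[-4.7,30,0],[0,0,0]],[[-4.7,30,0],[0,0,0]],[[-4.7,30,0],[0,0,0]],[[-4.7,30,0],[0,0,0]],[[-4.7,30,0],[0,0,0]],[[-4.7,30,0],[0,0,0]],[[-4.7,30,0],[0,0,0]],[[-4.7,30,0],[0,0,0]],[[-4.7,30,0],[0,0,0]],[[-3.2,20,0],[0,0,0]],[[-2,13,0],[0,0,0]]]' --fingers 85 --squeeze 20

```text
time_s: 3.07
eef_pos: [652.6, 261.8, 270.4]
ee_rot: [-0.0, 0.803, 0.596, -0.0]
force: [0.6, 0.3, -0.2]
grip_width: 0.999
```

play_rows --motion '[[[0,0,10],[0,0,0]],[[0,0,15],[0,0,0]],[[0,0,15],[0,0,0]],[[0,0,15],[0,0,0]],[[0,0,10],[0,0,0]],[[0,0,10],[0,0,0]],[[0,0,0],[0,0,0]],[[0,0,0],[0,0,0]]]'

```text
time_s: 3.73
eef_pos: [650.6, 263.7, 196.3]
ee_rot: [-0.0, 0.802, 0.597, -0.0]
force: [0.6, -0.0, 0.3]
grip_width: 0.994
```

```bash
python3 - <<'E'
from h import *
s=snap('scene','s1');t=snap('top','t1')
p=ctrl.sense();print(p['eef_pos'],p['force'])
g=p['eef_pos']+[0,0,16];print(proj('scene',g),proj('top',g))
o=[cv2.resize(i[y:y+75,x:x+50,::-1],None,fx=8,fy=8,interpolation=cv2.INTER_CUBIC) for i,x,y in((s,350,195),(t,140,130))]
cv2.imwrite('pics/c3.png',np.hstack(o))
E
```

```text
[651.11014608 263.621469   197.34196851] [-0.3964856  -0.36485119  0.57509959]
[374.0725375  243.74988249] [162.31916676 169.09052086]
```

View pics/c3.png

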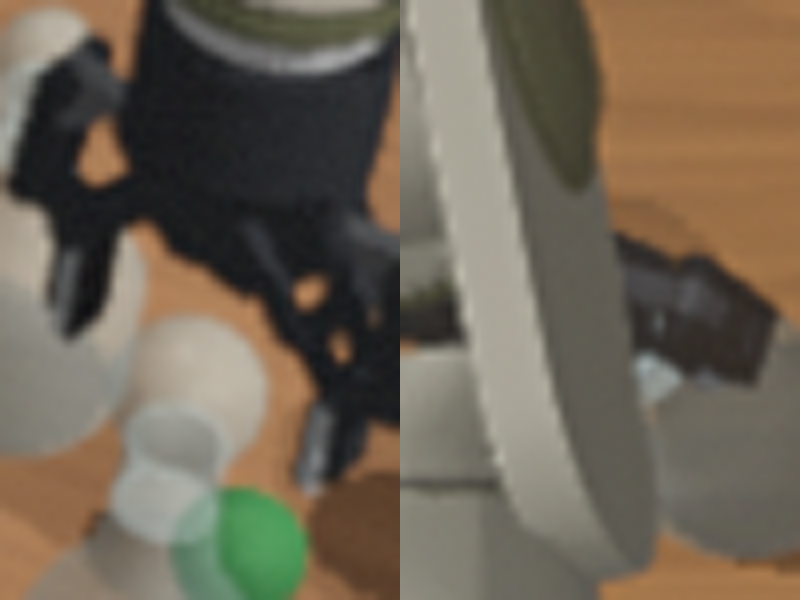

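play_rows --motion '[[[0,0,2],[0,0,0]],[[0,0,0],[0,0,0]],[[0,0,0],[0,0,0]],[[0,0,0],[0,0,0]],[[0,0,0],[0,0,0]],[[0,0,0],[0,0,0]],[[0,0,0],[0,0,0]],[[0,0,0],[0,0,0]],[[0,0,0],[0,0,0]],[[0,0,0],[0,0,0]],[[0,0,0],[0,0,0]],[[0,0,0],[0,0,0]]]' --fingers 40 --squeeze 25

```text
time_s: 4.83
eef_pos: [651.0, 263.4, 194.6]
ee_rot: [0.0, 0.802, 0.597, 0.0]
force: [-0.2, -2.2, 5.6]
grip_width: 0.569
```

play_rows --motion '[[[0,0,-2],[0,0,0]],[[0,0,-3],[0,0,0]],[[0,0,-5],[0,0,0]],[[0,0,-10],[0,0,0]],[[0,0,-15],[0,0,0]],[[0,0,-15],[0,0,0]],[[0,0,-10],[0,0,0]],[[0,0,0],[0,0,0]],[[0,0,0],[0,0,0]]]'

```text
time_s: 5.58
eef_pos: [650.9, 263.6, 254.5]
ee_rot: [0.0, 0.802, 0.597, 0.0]
force: [0.6, -1.2, -1.4]
grip_width: 0.568
```

```bash
python3 - <<'E'
from h import *
s=snap('scene','s2')
fs=[]
for i in range(6):
    ctrl.capture('scene');fs.append(ctrl.sense()['force'])
print(np.array(fs).round(2))
p=ctrl.sense();print(p['eef_pos'],p['grip_width'])
g=p['eef_pos']+[0,0,16];print(proj('scene',g))
cv2.imwrite('pics/c4.png',cv2.resize(s[180:280,320:420,::-1],None,fx=6,fy=6,interpolation=cv2.INTER_CUBIC))
E
```

```text
[[ 0.09  0.89 -1.59]
 [ 0.79  0.63 -2.  ]
 [-0.45  0.85 -1.86]
 [ 0.15  0.45 -2.28]
 [ 0.75  1.14 -1.92]
 [-0.03 -0.73 -1.28]]
[650.78274657 263.43063966 253.78257593] 0.5677939027285477
[377.36515653 227.23416708]
```

View pics/c4.png

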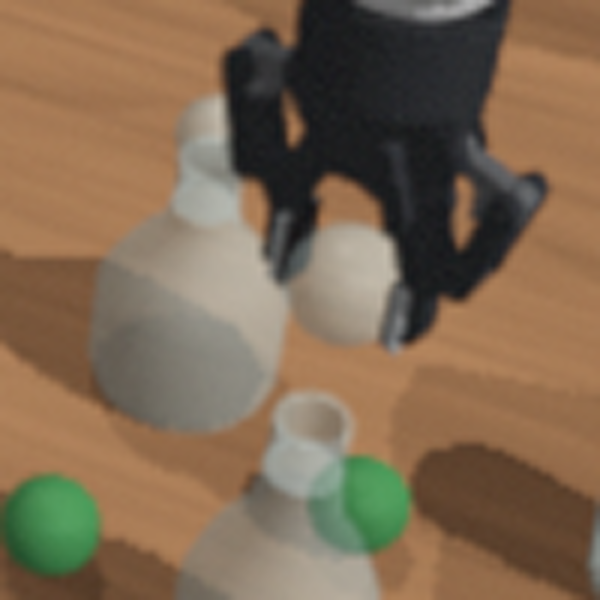

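play_rows --motion '[[[-8,1.4,0],[0,0,0]],[[-14,2.5,0],[0,0,0]],[[-21,3.7,7],[0,0,0]],[[-21,3.7,7],[0,0,0]],[[-21,3.7,7],[0,0,0]],[[-21,3.7,7],[0,0,0]],[[-21,3.7,7],[0,0,0]],[[-21,3.7,7],[0,0,0]],[[-21,3.7,7],[0,0,0]],[[-21,3.7,7],[0,0,0]],[[-21,3.7,7],[0,0,0]],[[-21,3.7,7],[0,0,0]],[[-21,3.7,7],[0,0,0]],[[-21,3.7,7],[0,0,0]],[[-21,3.7,7],[0,0,0]],[[-21,3.7,7],[0,0,0]],[[-21,3.7,7],[0,0,0]],[[-21,3.7,7],[0,0,0]],[[-14,2.5,0],[0,0,0]],[[-6,1.1,0],[0,0,0]]]'

```text
time_s: 7.6
eef_pos: [605.8, -119.9, 142.3]
ee_rot: [-0.0, 0.803, 0.596, -0.0]
force: [0.1, 0.4, -0.8]
grip_width: 0.568
```

play_rows --motion '[[[0,0,5],[0,0,0]],[[0,0,10],[0,0,0]],[[0,0,10],[0,0,0]],[[0,0,10],[0,0,0]],[[0,0,5],[0,0,0]],[[0,0,0],[0,0,0]],[[0,0,0],[0,0,0]],[[0,0,0],[0,0,0]]]'

```text
time_s: 8.27
eef_pos: [606.7, -117.7, 102.7]
ee_rot: [0.0, 0.802, 0.597, 0.0]
force: [-0.1, 0.3, -0.6]
grip_width: 0.563
```

```bash
python3 - <<'E'
from h import *
s=snap('scene','s3');t=snap('top','t3')
fs=[];ps=[]
for i in range(6):
    ctrl.capture('scene');q=ctrl.sense();fs.append(q['force']);ps.append(q['eef_pos'])
print(np.mean(fs,0).round(2),np.std(fs,0).round(2)); p=np.mean(ps,0);print(p)
g=p+[0,0,16.5];print(proj('scene',g),proj('top',g))
o=[cv2.resize(i[y:y+75,x:x+50,::-1],None,fx=8,fy=8,interpolation=cv2.INTER_CUBIC) for i,x,y in((s,230,180),(t,290,165))]
cv2.imwrite('pics/c5.png',np.hstack(o))
E
```

```text
[-0.33 -0.3  -1.09] [0.57 0.24 0.39]
[ 606.5142986  -117.83913967  102.59146759]
[254.50319667 212.76864866] [311.02731142 191.2742175 ]
```

View pics/c5.png

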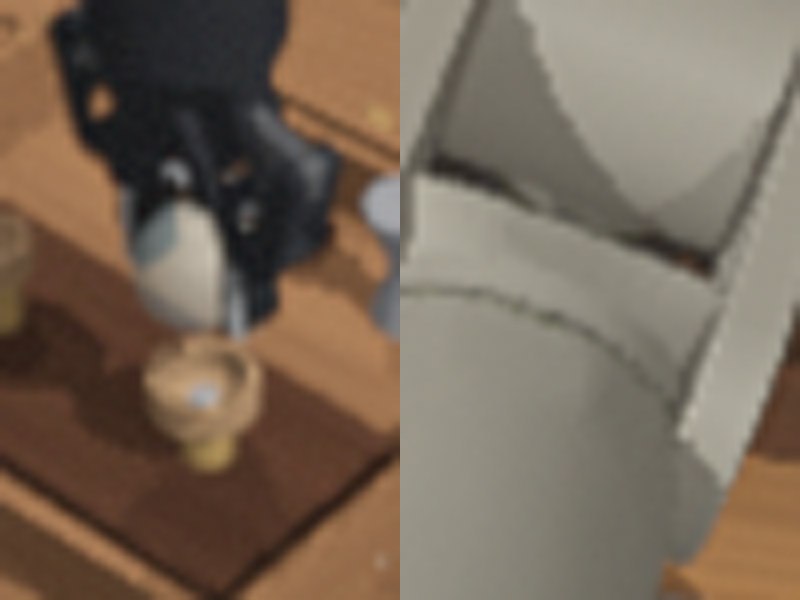

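play_rows --motion '[[[0,0,4],[0,0,0]],[[0,0,6],[0,0,0]],[[0,0,6],[0,0,0]],[[0,0,6],[0,0,0]],[[0,0,4],[0,0,0]],[[0,0,2],[0,0,0]],[[0,0,0],[0,0,0]],[[0,0,0],[0,0,0]],[[0,0,0],[0,0,0]]]'

```text
time_s: 9.42
eef_pos: [606.6, -117.9, 74.6]
ee_rot: [0.0, 0.802, 0.597, 0.0]
force: [0.1, 0.3, -2.5]
grip_width: 0.568
```

```bash
cat > f.py <<'E'
from h import *
fs=[];ps=[]
for i in range(8):
    ctrl.capture('scene');q=ctrl.sense();fs.append(q['force']);ps.append(q['eef_pos'])
print(np.mean(fs,0).round(2),np.std(fs,0).round(2),np.mean(ps,0).round(2),round(q['time_s'],1),round(q['grip_width'],3))
E
python3 f.py
```

```text
[ 0.18 -0.16 -1.33] [0.46 0.44 0.38] [ 606.48 -117.84   74.5 ] 9.8 0.565
```

play_rows --motion '[[[0,0,1],[0,0,0]],[[0,0,1],[0,0,0]],[[0,0,1],[0,0,0]],[[0,0,0],[0,0,0]],[[0,0,0],[0,0,0]],[[0,0,0],[0,0,0]]]'

```text
time_s: 10.32
eef_pos: [606.4, -117.8, 71.3]
ee_rot: [0.0, 0.802, 0.597, -0.0]
force: [-0.3, -0.3, -1.9]
grip_width: 0.572
```

```bash
python3 f.py
```

```text
[-0.35 -0.29 -1.29] [0.26 0.31 0.65] [ 606.41 -117.81   71.32] 10.7 0.568
```

play_rows --motion '[[[0,0,1],[0,0,0]],[[0,0,1],[0,0,0]],[[0,0,0],[0,0,0]],[[0,0,0],[0,0,0]],[[0,0,0],[0,0,0]]]'

```text
time_s: 11.13
eef_pos: [606.4, -117.8, 69.3]
ee_rot: [0.0, 0.802, 0.597, 0.0]
force: [1.0, -0.2, -1.6]
grip_width: 0.569
```

```bash
python3 f.py
```

```text
[ 0.32 -0.13 -1.39] [0.63 0.46 0.45] [ 606.41 -117.8    69.32] 11.5 0.568
```

play_rows --motion '[[[0,0,1],[0,0,0]],[[0,0,1],[0,0,0]],[[0,0,0],[0,0,0]],[[0,0,0],[0,0,0]],[[0,0,0],[0,0,0]]]'

```text
time_s: 11.95
eef_pos: [606.4, -117.8, 67.3]
ee_rot: [0.0, 0.802, 0.597, 0.0]
force: [-0.0, 0.5, -0.6]
grip_width: 0.564
```

```bash
python3 f.py
```

```text
[ 0.02  0.32 -1.27] [0.51 0.4  0.37] [ 606.41 -117.81   67.33] 12.3 0.57
```

play_rows --motion '[[[0,0,1],[0,0,0]],[[0,0,0.5],[0,0,0]],[[0,0,0],[0,0,0]],[[0,0,0],[0,0,0]],[[0,0,0],[0,0,0]]]'

```text
time_s: 12.77
eef_pos: [606.4, -117.8, 65.8]
ee_rot: [0.0, 0.802, 0.597, 0.0]
force: [-1.4, 0.6, -1.1]
grip_width: 0.565
```

```bash
python3 f.py
```

```text
[-0.19 -0.43 -1.71] [0.46 0.55 0.43] [ 606.41 -117.81   65.82] 13.2 0.57
```

play_rows --motion '[[[0,0,1],[0,0,0]],[[0,0,0.5],[0,0,0]],[[0,0,0],[0,0,0]],[[0,0,0],[0,0,0]],[[0,0,0],[0,0,0]]]'

```text
time_s: 13.58
eef_pos: [606.4, -117.8, 64.3]
ee_rot: [0.0, 0.802, 0.597, -0.0]
force: [-0.7, -0.8, -0.9]
grip_width: 0.568
```

```bash
python3 f.py
```

```text
[-0.2  -0.21 -0.95] [0.49 0.48 0.51] [ 606.41 -117.82   64.33] 14.0 0.563
```

play_rows --motion '[[[0,0,1],[0,0,0]],[[0,0,0],[0,0,0]],[[0,0,0],[0,0,0]],[[0,0,0],[0,0,0]]]'

```text
time_s: 14.32
eef_pos: [606.4, -117.8, 63.3]
ee_rot: [0.0, 0.802, 0.597, 0.0]
force: [-0.1, -0.4, -0.8]
grip_width: 0.566
```

```bash
python3 f.py
```

```text
[ 0.06 -0.02 -0.22] [0.41 0.59 0.46] [ 606.42 -117.81   63.32] 14.7 0.567
```

play_rows --motion '[[[0,0,0.6],[0,0,0]],[[0,0,0],[0,0,0]],[[0,0,0],[0,0,0]],[[0,0,0],[0,0,0]]]'

```text
time_s: 15.05
eef_pos: [606.4, -117.8, 62.7]
ee_rot: [0.0, 0.802, 0.597, 0.0]
force: [-0.8, -0.4, 0.7]
grip_width: 0.566
```

```bash
python3 f.py
```

```text
[-0.15 -0.39  0.33] [0.43 0.5  0.58] [ 606.41 -117.8    62.71] 15.4 0.57
```

The cup gives way under about 1.6 N, close to the ball's weight, so I'll release here.

play_rows --motion '[[[0,0,0],[0,0,0]],[[0,0,0],[0,0,0]],[[0,0,0],[0,0,0]],[[0,0,0],[0,0,0]],[[0,0,0],[0,0,0]],[[0,0,0],[0,0,0]],[[0,0,0],[0,0,0]]]' --fingers 80

```text
time_s: 16.03
eef_pos: [606.4, -117.8, 62.7]
ee_rot: [-0.0, 0.802, 0.597, 0.0]
force: [0.3, -0.5, -0.7]
grip_width: 0.937
```

play_rows --motion '[[[0,0,-5],[0,0,0]],[[0,0,-15],[0,0,0]],[[0,0,-20],[0,0,0]],[[0,0,-30],[0,0,0]],[[0,0,-30],[0,0,0]],[[0,0,-25],[0,0,0]],[[0,0,-10],[0,0,0]],[[0,0,0],[0,0,0]]]' --fingers 85

```text
time_s: 16.7
eef_pos: [607.2, -118.1, 200.3]
ee_rot: [0.002, 0.802, 0.597, 0.001]
force: [1.3, -0.3, -0.1]
grip_width: 0.995
```

```bash
python3 f.py; python3 - <<'E'
from h import *
s=snap('scene','s4')
cv2.imwrite('pics/c6.png',np.hstack([cv2.resize(s[y:y+75,x:x+50,::-1],None,fx=8,fy=8,interpolation=cv2.INTER_CUBIC) for x,y in((230,180),(330,180))]))
E
```

```text
[-0.02 -0.15  0.  ] [0.53 0.52 0.45] [ 606.   -117.67  196.37] 17.1 0.997
```

View pics/c6.png

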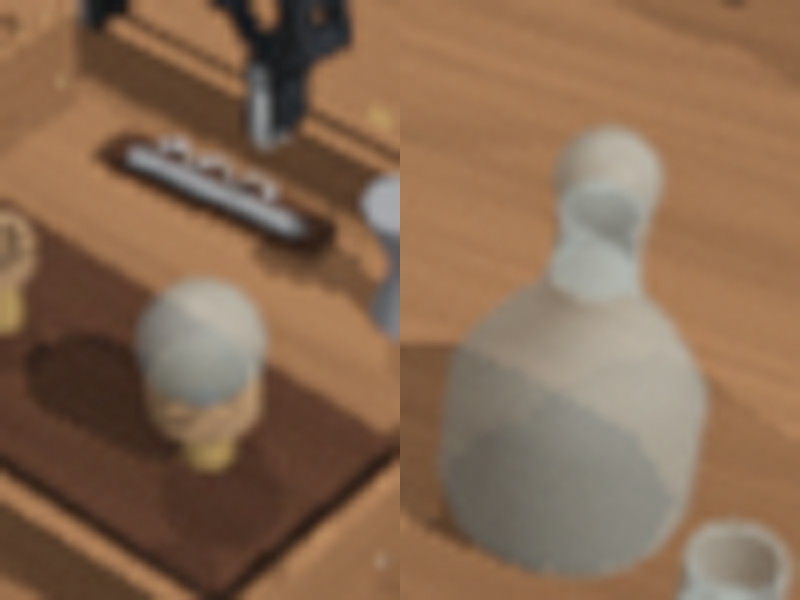

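play_rows --motion '[[[8.6,-8.4,-7],[0,0,0]],[[13,-12.7,-7],[0,0,0]],[[15.1,-14.8,-7],[0,0,0]],[[15.1,-14.8,-7],[0,0,0]],[[15.1,-14.8,0],[0,0,0]],[[15.1,-14.8,0],[0,0,0]],[[15.1,-14.8,0],[0,0,0]],[[15.1,-14.8,0],[0,0,0]],[[15.1,-14.8,0],[0,0,0]],[[15.1,-14.8,0],[0,0,0]],[[15.1,-14.8,0],[0,0,0]],[[15.1,-14.8,0],[0,0,0]],[[15.1,-14.8,0],[0,0,0]],[[15.1,-14.8,0],[0,0,0]],[[8.6,-8.4,0],[0,0,0]],[[4.3,-4.2,0],[0,0,0]],[[0,0,0],[0,0,0]],[[0,0,0],[0,0,0]],[[0,0,0],[0,0,0]]]'

```text
time_s: 18.73
eef_pos: [466.2, 148.8, 225.7]
ee_rot: [0.0, 0.802, 0.597, -0.0]
force: [0.0, -0.0, 0.1]
grip_width: 0.994
```

play_rows --motion '[[[0.8,-0.2,10],[0,0,0]],[[0,0,15],[0,0,0]],[[0,0,15],[0,0,0]],[[0,0,15],[0,0,0]],[[0,0,12],[0,0,0]],[[0,0,8.5],[0,0,0]],[[0,0,0],[0,0,0]],[[0,0,0],[0,0,0]]]'

```text
time_s: 19.4
eef_pos: [465.9, 150.0, 150.0]
ee_rot: [-0.0, 0.802, 0.597, -0.0]
force: [-0.4, 1.1, 0.5]
grip_width: 0.993
```

```bash
python3 - <<'E'
from h import *
s=snap('scene','s5');t=snap('top','t5')
p=ctrl.sense();print(p['eef_pos'],p['force'])
g=p['eef_pos']+[0,0,14.3];print(proj('scene',g),proj('top',g))
o=[cv2.resize(i[y:y+75,x:x+50,::-1],None,fx=8,fy=8,interpolation=cv2.INTER_CUBIC) for i,x,y in((s,330,160),(t,185,205))]
cv2.imwrite('pics/c7.png',np.hstack(o))
E
```

```text
[466.28409033 150.14043297 150.77240442] [-0.70358712  0.47972147 -0.45455273]
[356.3005641  202.60247432] [210.06743187 242.8300989 ]
```

View pics/c7.png

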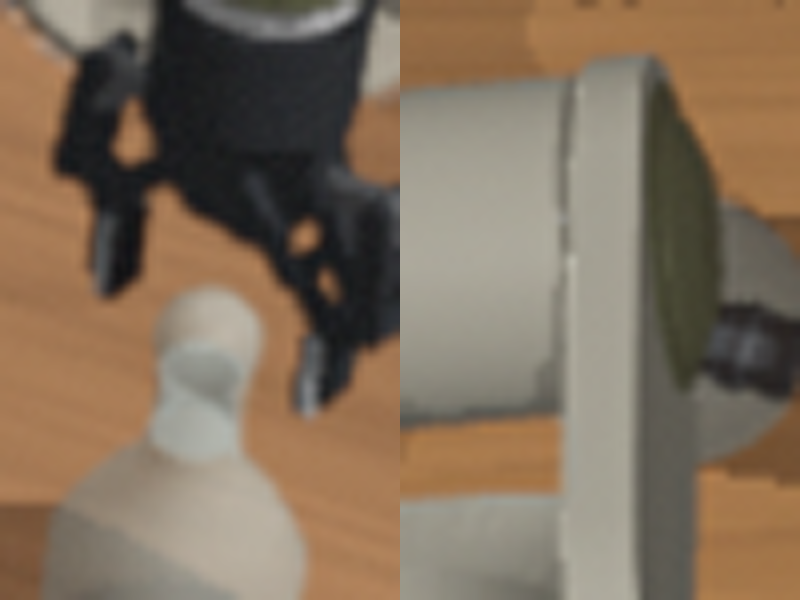

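play_rows --motion '[[[0,0,1],[0,0,0]],[[0,0,0],[0,0,0]],[[0,0,0],[0,0,0]],[[0,0,0],[0,0,0]],[[0,0,0],[0,0,0]],[[0,0,0],[0,0,0]],[[0,0,0],[0,0,0]],[[0,0,0],[0,0,0]],[[0,0,0],[0,0,0]],[[0,0,0],[0,0,0]],[[0,0,0],[0,0,0]],[[0,0,0],[0,0,0]],[[0,0,0],[0,0,0]]]' --fingers 30 --squeeze 22

```text
time_s: 20.58
eef_pos: [466.0, 150.2, 149.4]
ee_rot: [0.0, 0.802, 0.597, 0.0]
force: [-1.4, -3.3, 5.4]
grip_width: 0.45
```

play_rows --motion '[[[0,0,-2],[0,0,0]],[[0,0,-3],[0,0,0]],[[0,0,-5],[0,0,0]],[[0,0,-10],[0,0,0]],[[0,0,-15],[0,0,0]],[[0,0,-15],[0,0,0]],[[0,0,-10],[0,0,0]],[[0,0,0],[0,0,0]],[[0,0,0],[0,0,0]]]'

```text
time_s: 21.33
eef_pos: [465.9, 150.3, 209.4]
ee_rot: [0.0, 0.802, 0.597, 0.0]
force: [0.1, 0.9, -1.0]
grip_width: 0.452
```

```bash
python3 - <<'E'
from h import *
s=snap('scene','s6')
E
python3 f.py; python3 - <<'E'
from h import *
s=cv2.imread('pics/s6.png')
g=ctrl.sense()['eef_pos']+[0,0,14.5];print(proj('scene',g))
cv2.imwrite('pics/c8.png',cv2.resize(s[150:250,310:410],None,fx=6,fy=6,interpolation=cv2.INTER_CUBIC))
E
```

```text
[-0.13 -0.27 -0.43] [0.54 0.49 0.57] [465.61 150.24 208.65] 21.8 0.453
[358.75815267 186.93419944]
```

View pics/c8.png

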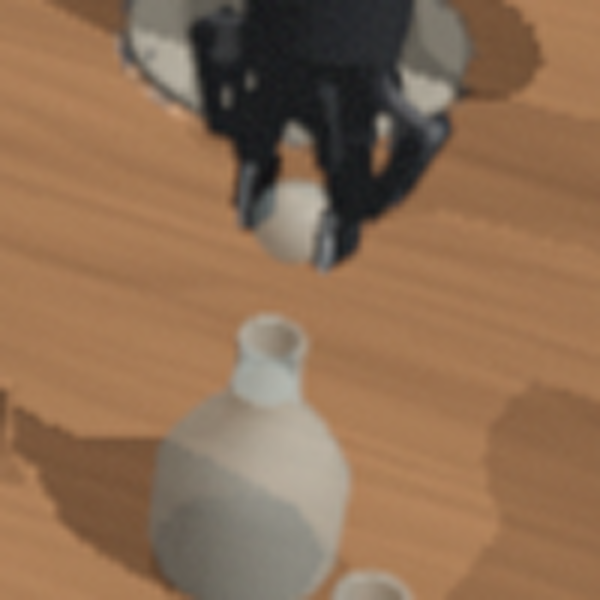

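play_rows --motion '[[[-10.1,6.6,0],[0,0,0]],[[-15.1,9.9,0],[0,0,0]],[[-18.4,12.1,0],[0,0,0]],[[-18.4,12.1,0],[0,0,0]],[[-18.4,12.1,0],[0,0,0]],[[-18.4,12.1,0],[0,0,0]],[[-18.4,12.1,0],[0,0,0]],[[-18.4,12.1,0],[0,0,0]],[[-18.4,12.1,0],[0,0,0]],[[-18.4,12.1,0],[0,0,0]],[[-18.4,12.1,0],[0,0,0]],[[-18.4,12.1,0],[0,0,0]],[[-18.4,12.1,0],[0,0,0]],[[-18.4,12.1,0],[0,0,0]],[[-18.4,12.1,0],[0,0,0]],[[-18.4,12.1,0],[0,0,0]],[[-18.4,12.1,0],[0,0,0]],[[-18.4,12.1,0],[0,0,0]],[[-10.1,6.6,0],[0,0,0]],[[-5,3.3,0],[0,0,0]]]'

```text
time_s: 23.45
eef_pos: [580.4, -235.9, 208.6]
ee_rot: [-0.0, 0.803, 0.596, -0.0]
force: [0.4, 0.3, -1.0]
grip_width: 0.454
```

play_rows --motion '[[[0,0,5],[0,0,0]],[[0,0,12],[0,0,0]],[[0,0,15],[0,0,0]],[[0,0,15],[0,0,0]],[[0,0,15],[0,0,0]],[[0,0,15],[0,0,0]],[[0,0,12],[0,0,0]],[[0,0,6],[0,0,0]],[[0,0,0],[0,0,0]],[[0,0,0],[0,0,0]],[[0,0,0],[0,0,0]]]'

```text
time_s: 24.37
eef_pos: [581.0, -233.6, 115.2]
ee_rot: [0.001, 0.802, 0.597, 0.0]
force: [0.5, 0.5, 0.0]
grip_width: 0.452
```

```bash
python3 - <<'E'
from h import *
s=snap('scene','s7')
g=ctrl.sense()['eef_pos'];print(proj('scene',g+[0,0,15]),proj('scene',[*g[:2],63.5]))
cv2.imwrite('pics/c9.png',cv2.resize(s[170:245,190:290,::-1],None,fx=8,fy=8,interpolation=cv2.INTER_CUBIC))
E
python3 f.py
```

```text
[227.15919636 193.64102223] [228.80284357 209.61784346]
[-0.07 -0.1  -0.5 ] [0.36 0.54 0.58] [ 580.79 -233.57  114.62] 24.8 0.455
```

View pics/c9.png

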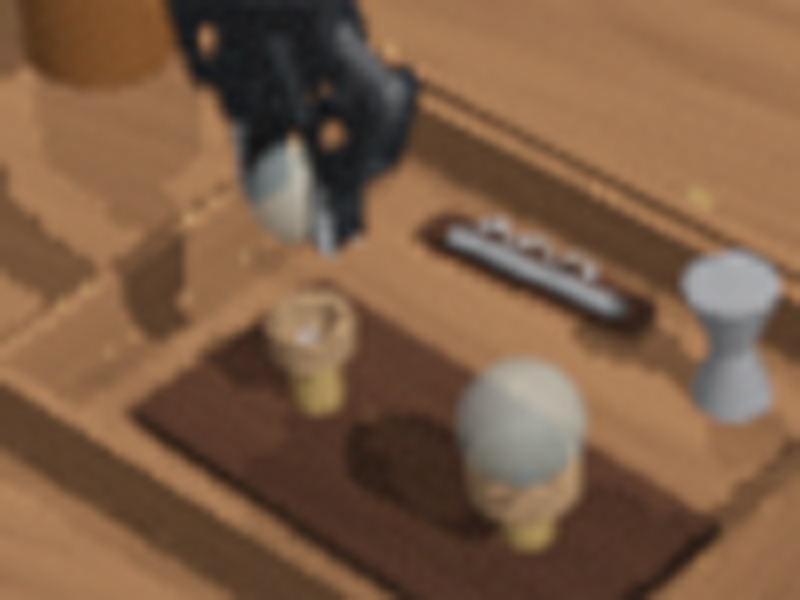

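play_rows --motion '[[[-0.5,0.1,4],[0,0,0]],[[0,0,7],[0,0,0]],[[0,0,9],[0,0,0]],[[0,0,9],[0,0,0]],[[0,0,6],[0,0,0]],[[0,0,3],[0,0,0]],[[0,0,0],[0,0,0]],[[0,0,0],[0,0,0]],[[0,0,0],[0,0,0]]]'

```text
time_s: 25.57
eef_pos: [580.8, -234.1, 76.6]
ee_rot: [0.0, 0.802, 0.597, 0.0]
force: [0.2, -0.7, -0.6]
grip_width: 0.451
```

```bash
sed -i 's/range(8)/range(12)/' f.py; python3 f.py
```

```text
[-0.04 -0.03 -0.85] [0.49 0.44 0.68] [ 580.68 -234.03   76.4 ] 26.2 0.447
```

play_rows --motion '[[[0,0,1],[0,0,0]],[[0,0,1],[0,0,0]],[[0,0,1],[0,0,0]],[[0,0,0],[0,0,0]],[[0,0,0],[0,0,0]],[[0,0,0],[0,0,0]]]'

```text
time_s: 26.67
eef_pos: [580.6, -234.0, 73.2]
ee_rot: [-0.0, 0.802, 0.597, -0.0]
force: [0.4, -0.8, -0.5]
grip_width: 0.453
```

```bash
python3 f.py
```

```text
[ 0.22  0.15 -0.54] [0.45 0.56 0.49] [ 580.62 -233.99   73.23] 27.3 0.45
```

play_rows --motion '[[[0,0,1],[0,0,0]],[[0,0,1],[0,0,0]],[[0,0,0],[0,0,0]],[[0,0,0],[0,0,0]]]'

```text
time_s: 27.6
eef_pos: [580.5, -234.0, 71.1]
ee_rot: [-0.0, 0.802, 0.597, -0.0]
force: [-0.1, 0.1, -0.4]
grip_width: 0.454
```

play_rows --motion '[[[0,0,0],[0,0,0]]]'

```text
time_s: 27.68
eef_pos: [580.6, -234.0, 71.2]
ee_rot: [-0.0, 0.802, 0.597, -0.0]
force: [-0.1, 0.5, -1.0]
grip_width: 0.445
```

play_rows --motion '[[[0,0,0],[0,0,0]]]'

```text
time_s: 27.77
eef_pos: [580.6, -234.0, 71.2]
ee_rot: [0.0, 0.802, 0.597, 0.0]
force: [0.6, 0.1, -0.6]
grip_width: 0.454
```

play_rows --motion '[[[0,0,1],[0,0,0]],[[0,0,1],[0,0,0]],[[0,0,0],[0,0,0]],[[0,0,0],[0,0,0]]]'

```text
time_s: 28.1
eef_pos: [580.6, -234.0, 69.1]
ee_rot: [-0.0, 0.802, 0.597, -0.0]
force: [-0.1, -0.1, 0.1]
grip_width: 0.457
```

play_rows --motion '[[[0,0,0],[0,0,0]]]'

```text
time_s: 28.18
eef_pos: [580.6, -234.0, 69.2]
ee_rot: [-0.0, 0.802, 0.597, 0.0]
force: [0.1, 0.0, -1.1]
grip_width: 0.446
```

play_rows --motion '[[[0,0,0],[0,0,0]]]'

```text
time_s: 28.27
eef_pos: [580.6, -234.0, 69.2]
ee_rot: [0.0, 0.802, 0.597, 0.0]
force: [0.5, 0.1, -0.5]
grip_width: 0.452
```

play_rows --motion '[[[0,0,0],[0,0,0]]]'

```text
time_s: 28.35
eef_pos: [580.6, -234.0, 69.2]
ee_rot: [0.0, 0.802, 0.597, 0.0]
force: [-0.5, 0.3, -0.2]
grip_width: 0.449
```

play_rows --motion '[[[0,0,1],[0,0,0]],[[0,0,0.2],[0,0,0]],[[0,0,0],[0,0,0]],[[0,0,0],[0,0,0]]]'

```text
time_s: 28.68
eef_pos: [580.6, -234.0, 68.0]
ee_rot: [-0.0, 0.802, 0.597, -0.0]
force: [0.9, 0.3, -0.2]
grip_width: 0.45
```

play_rows --motion '[[[0,0,0],[0,0,0]]]'

```text
time_s: 28.77
eef_pos: [580.6, -234.0, 68.0]
ee_rot: [0.0, 0.802, 0.597, 0.0]
force: [0.1, -0.2, -0.5]
grip_width: 0.451
```

play_rows --motion '[[[0,0,0],[0,0,0]]]'

```text
time_s: 28.85
eef_pos: [580.6, -234.0, 68.0]
ee_rot: [0.0, 0.802, 0.597, -0.0]
force: [0.0, -0.2, -0.9]
grip_width: 0.452
```

play_rows --motion '[[[0,0,0],[0,0,0]]]'

```text
time_s: 28.93
eef_pos: [580.6, -234.0, 68.0]
ee_rot: [0.0, 0.802, 0.597, 0.0]
force: [0.3, -0.4, -0.1]
grip_width: 0.449
```

play_rows --motion '[[[0,0,1],[0,0,0]],[[0,0,0],[0,0,0]],[[0,0,0],[0,0,0]]]'

```text
time_s: 29.18
eef_pos: [580.6, -233.9, 66.9]
ee_rot: [-0.0, 0.802, 0.597, -0.0]
force: [-0.1, 0.4, -0.9]
grip_width: 0.456
```

play_rows --motion '[[[0,0,0],[0,0,0]]]'

```text
time_s: 29.27
eef_pos: [580.6, -234.0, 67.0]
ee_rot: [-0.0, 0.802, 0.597, -0.0]
force: [-0.6, 0.4, -0.5]
grip_width: 0.453
```

play_rows --motion '[[[0,0,0],[0,0,0]]]'

```text
time_s: 29.35
eef_pos: [580.6, -234.0, 67.0]
ee_rot: [0.0, 0.802, 0.597, -0.0]
force: [-0.7, -0.3, -0.1]
grip_width: 0.453
```

play_rows --motion '[[[0,0,0],[0,0,0]]]'

```text
time_s: 29.43
eef_pos: [580.6, -234.0, 67.0]
ee_rot: [0.0, 0.802, 0.597, -0.0]
force: [0.9, -0.8, -0.0]
grip_width: 0.452
```

play_rows --motion '[[[0,0,1],[0,0,0]],[[0,0,0],[0,0,0]],[[0,0,0],[0,0,0]]]'

```text
time_s: 29.68
eef_pos: [580.6, -234.0, 65.9]
ee_rot: [-0.0, 0.802, 0.597, -0.0]
force: [0.1, 0.9, -1.1]
grip_width: 0.454
```

play_rows --motion '[[[0,0,0],[0,0,0]]]'

```text
time_s: 29.77
eef_pos: [580.6, -234.0, 66.0]
ee_rot: [-0.0, 0.802, 0.597, -0.0]
force: [0.6, 0.4, -0.7]
grip_width: 0.45
```

play_rows --motion '[[[0,0,0],[0,0,0]]]'

```text
time_s: 29.85
eef_pos: [580.6, -234.0, 66.0]
ee_rot: [0.0, 0.802, 0.597, 0.0]
force: [-0.1, -0.1, -0.5]
grip_width: 0.453
```

play_rows --motion '[[[0,0,1],[0,0,0]],[[0,0,0],[0,0,0]],[[0,0,0],[0,0,0]]]'

```text
time_s: 30.1
eef_pos: [580.6, -234.0, 65.0]
ee_rot: [0.0, 0.802, 0.597, 0.0]
force: [-0.8, 0.1, -0.1]
grip_width: 0.451
```

play_rows --motion '[[[0,0,0],[0,0,0]]]'

```text
time_s: 30.18
eef_pos: [580.7, -234.0, 65.1]
ee_rot: [0.0, 0.802, 0.597, 0.0]
force: [0.8, -0.3, -0.1]
grip_width: 0.452
```

play_rows --motion '[[[0,0,0],[0,0,0]]]'

```text
time_s: 30.27
eef_pos: [580.6, -234.0, 65.1]
ee_rot: [0.0, 0.802, 0.597, 0.0]
force: [-0.3, 0.2, -0.3]
grip_width: 0.451
```

play_rows --motion '[[[0,0,0],[0,0,0]]]'

```text
time_s: 30.35
eef_pos: [580.6, -234.0, 65.1]
ee_rot: [0.0, 0.802, 0.597, 0.0]
force: [-0.4, -0.2, -1.0]
grip_width: 0.455
```

play_rows --motion '[[[0,0,0],[0,0,0]]]'

```text
time_s: 30.43
eef_pos: [580.6, -234.0, 65.1]
ee_rot: [0.0, 0.802, 0.597, 0.0]
force: [-0.2, 0.3, -0.5]
grip_width: 0.451
```

play_rows --motion '[[[0,0,1],[0,0,0]],[[0,0,0],[0,0,0]],[[0,0,0],[0,0,0]]]'

```text
time_s: 30.68
eef_pos: [580.6, -234.0, 64.0]
ee_rot: [0.0, 0.802, 0.597, 0.0]
force: [0.1, -0.1, 0.2]
grip_width: 0.448
```

play_rows --motion '[[[0,0,0],[0,0,0]]]'

```text
time_s: 30.77
eef_pos: [580.6, -234.0, 64.1]
ee_rot: [0.0, 0.802, 0.597, 0.0]
force: [0.1, 0.1, -0.6]
grip_width: 0.451
```

play_rows --motion '[[[0,0,0],[0,0,0]]]'

```text
time_s: 30.85
eef_pos: [580.6, -234.0, 64.0]
ee_rot: [0.0, 0.802, 0.597, 0.0]
force: [-0.5, 0.3, -0.4]
grip_width: 0.45
```

play_rows --motion '[[[0,0,0],[0,0,0]]]'

```text
time_s: 30.93
eef_pos: [580.6, -234.0, 64.0]
ee_rot: [0.0, 0.802, 0.597, -0.0]
force: [0.1, -0.4, 0.5]
grip_width: 0.454
```

play_rows --motion '[[[0,0,0.8],[0,0,0]],[[0,0,0],[0,0,0]],[[0,0,0],[0,0,0]]]'

```text
time_s: 31.18
eef_pos: [580.6, -234.0, 63.2]
ee_rot: [0.0, 0.802, 0.597, -0.0]
force: [-0.2, -1.0, 0.3]
grip_width: 0.454
```

play_rows --motion '[[[0,0,0],[0,0,0]]]'

```text
time_s: 31.27
eef_pos: [580.6, -234.0, 63.3]
ee_rot: [0.0, 0.802, 0.597, 0.0]
force: [-0.2, -0.5, -0.5]
grip_width: 0.455
```

play_rows --motion '[[[0,0,0],[0,0,0]]]'

```text
time_s: 31.35
eef_pos: [580.6, -234.0, 63.2]
ee_rot: [0.0, 0.802, 0.597, 0.0]
force: [0.4, -0.1, 1.2]
grip_width: 0.452
```

play_rows --motion '[[[0,0,0],[0,0,0]]]'

```text
time_s: 31.43
eef_pos: [580.6, -234.0, 63.2]
ee_rot: [0.0, 0.802, 0.597, 0.0]
force: [0.3, 0.2, 0.8]
grip_width: 0.451
```

play_rows --motion '[[[0,0,0],[0,0,0]]]'

```text
time_s: 31.52
eef_pos: [580.6, -234.0, 63.2]
ee_rot: [0.0, 0.802, 0.597, -0.0]
force: [0.3, -0.2, 0.2]
grip_width: 0.451
```

```bash
python3 f.py
```

```text
[ 0.29 -0.09  0.78] [0.42 0.38 0.31] [ 580.61 -233.98   63.2 ] 32.1 0.448
```

play_rows --motion '[[[0,0,0],[0,0,0]],[[0,0,0],[0,0,0]],[[0,0,0],[0,0,0]],[[0,0,0],[0,0,0]],[[0,0,0],[0,0,0]],[[0,0,0],[0,0,0]],[[0,0,0],[0,0,0]],[[0,0,0],[0,0,0]]]' --fingers 72

```text
time_s: 32.78
eef_pos: [580.6, -234.0, 63.2]
ee_rot: [-0.0, 0.802, 0.597, -0.0]
force: [-0.2, 0.2, -0.7]
grip_width: 0.844
```

play_rows --motion '[[[0,0,-5],[0,0,0]],[[0,0,-10],[0,0,0]],[[0,0,-15],[0,0,0]],[[0,0,-25],[0,0,0]],[[0,0,-30],[0,0,0]],[[0,0,-30],[0,0,0]],[[0,0,-25],[0,0,0]],[[0,0,-10],[0,0,0]],[[0,0,0],[0,0,0]],[[0,0,0],[0,0,0]]]'

```text
time_s: 33.62
eef_pos: [580.4, -233.9, 212.6]
ee_rot: [-0.0, 0.802, 0.597, -0.0]
force: [-0.6, 0.2, -1.0]
grip_width: 0.841
```

```bash
python3 - <<'E'
from h import *
s=snap('scene','s8');print(ctrl.sense()['force'],ctrl.sense()['time_s'])
cv2.imwrite('pics/c10.png',cv2.resize(s[130:355,190:460,::-1],None,fx=2.9,fy=2.6,interpolation=cv2.INTER_CUBIC))
E
```

```text
[-1.0856267   0.09524797 -0.45316578] 33.6667
```

View pics/c10.png

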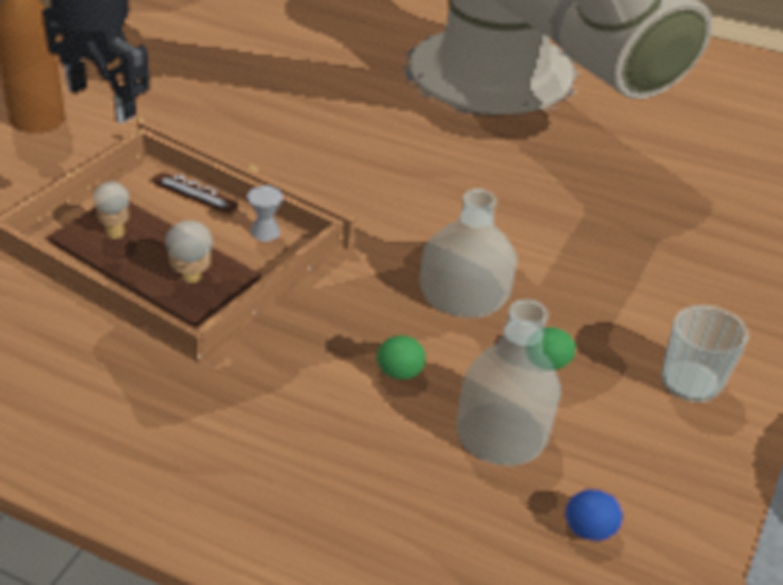

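Both balls sit centred in their cups, at (112,197) and (189,242) in this crop. The carafes are standing, the look-alikes and other things in view are in place, and the gripper is clear. Handing in.

```bash
python3 -c "from rig import ctrl; print(ctrl.finish_job())"
```

```text
the job is handed in; nothing more can be done
None
```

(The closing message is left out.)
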